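# Pin the column end plates into line

## Robot

A 6-joint arm with a two-finger parallel gripper is mounted at the origin on the work surface. World frame = base frame: x ahead of the robot, y to its left, z up, the work surface at z = 0. Lengths are in m, angles in rad, forces in N, time in s.
With the tool pointing down it reaches from about 0.25 to 0.725 m from the base axis. Payload 4 kg.
Tool frame: the origin (TCP) lies on the centre line of the jaws, within the pads' length; the fingertips stand 8 mm ahead of it and the grasp point (between the pads) lies 11 mm behind it; y points along the fingers, z is the direction in which the jaws open and shut, and the axes are right-handed (so a half turn about y gives the same grasp; the last joint's range is limited). The gripper opens to 85 mm and grips with 20 to 120 N. Pads are 22 mm wide; open, the fingers measure 114 mm over their backs; the gripper's body (76 mm by 85 mm) begins 54 mm behind the grasp point. The pads swing forward as they close: fully open they stand 13 mm farther back than shut.
Start: joints at [1.168, 0.241, 0.005, 1.335, 0, 1.571], TCP at [0.196, 0.46, 0.239] pointing down, gripper open.
Joint ranges: [-2.72, 2.72], [-1.05, 1.87], [-1.09, 1.28], [-1.99, 2.15], [-1.42, 1.44], [-3.14, 3.14]. Speed limits (rad/s): [2.79, 2.79, 3.14, 3.14, 3.14, 3.14].

## Interface

Orientations are given as [roll, pitch, yaw] about the fixed x, y, z axes, in that order (R = Rz(yaw) Ry(pitch) Rx(roll)).
In Python, from plant import ctrl gives the robot as it stands.
- The arm moves only by the tool arm_command, never from a script. Its arguments are lists of equal length, an entry for each row: "translation": the shift along the tool's x, y, z in cm, a list of three; "dr": the turn, a rotation vector about the tool's x, y, z in rad, a list of three; "gripper": the opening, from 0 (shut) to 1 (fully open). In form: {"translation": [[x, y, z], ...], "dr": [[wx, wy, wz], ...], "gripper": [gripper, ...]}. A call has 1 to 12 rows; each row shifts and turns the commanded pose from where the row before left it, along the tool's axes as they then stand; what a row does not reach is not made up. A row lasts 1/12 s, in which the tool goes at most 41.7 mm and 7.16 degrees, less where a joint would pass 70% of its speed; a pose out of reach is approached as far as the arm can. A call is refused whole if a number of a shift passes 4.17 or a number of a turn 0.125, either way. A call with a gripper value outside its range is refused whole. The fingers move at their own pace and stop on an object; "force" is the grip in N (left out, the last holds). Time passes only in rows, so rows that do not move let the fingers close. It gives the time, the measured TCP pose, the force and the opening at its end, in the units of the state.
- ctrl.sense(): the state, without advancing time (a new reading comes with each control period).
- ctrl.camera(name): name is "side" or "top"; returns the picture (384x512x3 uint8, red, green, blue); there is no depth.
- ctrl.camera_params(name): a dict with "fx", "fy", "cx", "cy" (pixels), "R" (3x3) and "t" (3): a world point X has camera coordinates R X + t. Camera axes: x right, y down, z forward; pixel columns grow to the right and rows downward; lengths in m; the calibration is good to about 2 mm. A picture is of the moment at which its call begins. camera_params takes no time and is no camera call.
- ctrl.job_done(): hands the job in, once; it reports no verdict.
The state is a dict: "time": time; "joint_positions": joint angles; "qd": joint speeds; "joint_torque": joint torques, N m; "ee_pos": TCP position; "orientation": TCP orientation; "wrist_force": force on the tool from outside, world axes, zero at the start; "torque": the same for the moment, N m; "gripper_width": opening from 0.0 (shut) to 1.0 (fully open).
Only numpy, scipy, OpenCV 4.12 (cv2) and the standard library are available. Lean on these libraries where they do the work, as an engineer would, in place of code of your own. Each camera call takes 0.05 s, during which the arm holds its last target.

## Task

The plates of the column's bottom end hang on one tie bolt and have swung out of line. Take the blue-handled tapered alignment pin from the open kit case and drive it, tip down, through the corner hole diagonally across from the bolt, through all three plates, until its collar sits flush on the red plate; leave it standing there, holding the plates in line. Leave everything else where it is.

Things in the scene. Friction and masses are not known exactly. Their poses are not given: they have to be found in the camera images.
- pin_grip (a point): Tapered alignment pin, 148 mm long, 0.19 kg: middle of its round blue handle (22 mm thick, 60 mm long). Its x axis runs from tip to handle. Along x from here: handle end +30 mm, collar's top -30, collar's underside -36, end of straight shank -68, tip -118 mm; it balances near the collar. At the start it lies level in the kit case, axis 30 mm above the bench.
- pin_seat (a point): Centre of the underside of the pin's steel collar (30 mm across, 6 mm thick), the face that comes to rest on the red plate. Axes as pin_grip: x from tip to handle.
- pin_tip (a point): End of the pin's tip, 82 mm from the collar's underside. The tip is 6 mm thick and blunt; it widens over 50 mm to the straight steel shank, 18 mm thick and 32 mm long. Axes as pin_grip.
- column_stand: Column bottom end, fixed: square stack, 150 by 150 mm, on four short legs; origin on the bench under its middle, z up. From below: stainless base plate (65 to 77 mm above the bench, fixed), white plate (to 85 mm), red plate (to 95 mm). Tie bolt at (+58, +58) mm, head to 109 mm; 20 mm holes at the other three corners; the pin hole is the one at (-58, -58) mm.
- base_hole (a point): Centre of the pin hole (20 mm, right through) in the fixed base plate, diagonally across from the tie bolt, 164 mm from it, at the plate's upper face, 77 mm above the bench; axes as column_stand. Below the plate 65 mm are free.
- frame_hole (a point): Centre of the same corner's 20 mm hole in the white middle plate (8 mm thick), at its upper face, 85 mm above the bench. The plate swings about the bolt with light friction (about 2 N at this hole); it starts up to 3 mm out of line, either way.
- clamp_hole (a point): Centre of the same corner's 20 mm hole in the red top plate (10 mm thick), at its upper face, 95 mm above the bench. The plate swings about the bolt with light friction (about 2 N at this hole); it starts 4 to 7 mm out of line.
- kit_case: Dark grey tray, fixed, 198 (x) by 160 mm, walls 40 mm high, its lid upright at the +x end, 190 mm high, lining at x = +97 mm; origin under its middle. Pin and nut driver lie along x at y = +33 and -33 mm (which is which varies), handles to +x, collar underside near x = +3. Notched supports 8 mm wide, up to 31 mm high, at x = +65 and -24; floor 6 mm up; fingers fit between.
- tool_stand: Sloped aluminium stand, fixed, for parking tools at 45 degrees; origin on the bench, sloping upper plate 56 by 140 mm, its middle 70 mm above the origin. Two sockets at y = -38 mm (empty) and +38 mm (an orange screwdriver, fixed there, handle 24 mm thick standing 87 mm out). Parked tools point handle up and to the frame's -x.
- free_socket (a point): Middle of the empty socket's mouth, 70 mm above the bench. It runs down at 45 degrees, along this frame's x and -z in equal parts: a 21 mm hole through the 10 mm upper plate, a 14 mm hole in a lower plate 45 to 55 mm in, a floor 58 mm in. Axes as tool_stand. The alignment pin fits, with its collar 24 mm short of the upper plate.
- driver_mid (a point): The nut driver that shares the kit case with the alignment pin: 132 mm long, black round handle 22 mm thick with a thin yellow band, straight blunt steel shank 18 mm thick and no collar. Point: its middle; its own x axis runs from shank to handle. Bystander.
- amber_bottle: Amber bottle with white cap, 64 mm wide, 150 mm high; origin under its middle. Bystander.
- beaker: Clear open beaker, 72 mm wide, 85 mm high; origin under its middle. Bystander.
- white_jar: White jar with blue lid, 60 mm wide, 75 mm high; origin under its middle. Bystander.
- spanner: Flat steel spanner, 170 mm long along its x axis, lying on the bench; origin under its middle. Bystander.
- spare_seal: Black rubber sealing ring, 60 mm across, 6 mm thick, lying flat; origin under its middle. Bystander.
- sample_vial: Small glass vial with green cap, 32 mm wide, 55 mm high; origin under its middle. Bystander.
There are look-alikes about, which are no part of the job. Leave any orange look-alike of the part that bears pin_grip alone.

How it is judged:
At the end, for the whole second after the job is handed in: The pin stands upright (within 3.4 degrees) in the hole across from the bolt, collar down on the red plate (gap under 2.5 mm), its axis within 3 mm of the base plate's hole; the red and the white plate's holes are within 3 mm of the base plate's hole (z of pin_seat in the frame of base_hole between 0.015 and 0.0205 m and horizontal distance between each of pin_seat, clamp_hole, frame_hole and base_hole below 0.003 m and angle between pin_grip's own x axis and vertical below 0.06 rad); the robot touches nothing.
It fails at once if a bystander is pushed more than 30 mm from its place (distance of any of driver_mid, amber_bottle, beaker, white_jar, spanner, spare_seal, sample_vial from where it was at the start of the episode above 0.03 m).
It fails at once if a bottle, jar, vial or the beaker is knocked over (angle between any of amber_bottle, beaker, white_jar, sample_vial's own z axis and vertical above 0.5 rad).
It also fails if it takes over 61 s, if anything falls off the work surface, if the arm or the gripper's body presses on something with over 40 N, if the wrist force passes 120 N, or if a joint passes its speed limit or range.

## Working session

There is one attempt and no reset: what is moved stays moved. The work goes in short steps, Python scripts to look and compute and a tool call to move; the robot and the scene stay as the last step left them, time stands still between calls to the robot, and variables do not carry over. Pictures are saved under pics/ and viewed, and the job is handed in when it is done.

Besides the shell and the picture viewer there is one more tool, called after "Emit:" as a command line: name --argument value ..., lists and objects as JSON in quotes. arm_command: Moves the arm, as the interface text tells. Its arguments: {"type":"object","properties":{"translation":{"type":"array","items":{"type":"array","items":{"type":"number"}}},"dr":{"type":"array","items":{"type":"array","items":{"type":"number"}}},"gripper":{"type":"array","items":{"type":"number"}},"force":{"type":"number"}},"required":["translation","dr","gripper"]}

```bash
mkdir -p pics; ls; python3 - <<'E'
from plant import ctrl
import cv2,json
s=ctrl.sense();print(s)
for n in("side","top"):
    im=ctrl.camera(n);cv2.imwrite(f"pics/{n}0.png",im[:,:,::-1]);print(n,ctrl.camera_params(n))
E
```

```text
pics
{'time': 0.0, 'joint_positions': array([ 1.16801338e+00,  2.41407597e-01,  3.75756110e-03,  1.33519644e+00,
       -2.64040948e-05,  1.57081896e+00]), 'qd': array([-8.51237197e-04,  2.16408656e-04, -4.66641588e-04, -4.98279069e-05,
        4.10814888e-04, -1.95270770e-03]), 'joint_torque': array([ 6.54185783e-05, -3.72319794e+01,  2.52406329e+01,  1.70620222e-02,
        3.57975102e-05, -1.25172555e-06]), 'ee_pos': array([0.19576273, 0.45943343, 0.23842834]), 'orientation': array([-1.57284648e+00, -2.64504424e-05, -4.02805528e-01]), 'wrist_force': array([-0.0202817 ,  0.50070138,  0.22544773]), 'torque': array([ 0.03478401, -0.00471846,  0.01236537]), 'gripper_width': 1.001381457360347}
side {'fx': 435.90521889591554, 'fy': 435.90521889591554, 'cx': 258.1700646047318, 'cy': 192.05437543466405, 'R': array([[ 0.98915058, -0.14687273,  0.00308572],
       [-0.10375698, -0.7133385 , -0.69309644],
       [ 0.10399813,  0.68525658, -0.72083827]]), 't': array([-0.51954455,  0.07194728,  1.26918062])}
top {'fx': 468.61265606057657, 'fy': 468.61265606057657, 'cx': 254.69751061474435, 'cy': 197.79418461776154, 'R': array([[-0.00204429, -0.99994588,  0.01020064],
       [-0.9962137 ,  0.00114986, -0.08693064],
       [ 0.08691421, -0.01033972, -0.99616214]]), 't': array([-0.10417819,  0.51498502,  1.24446472])}
```

View pics/side0.png

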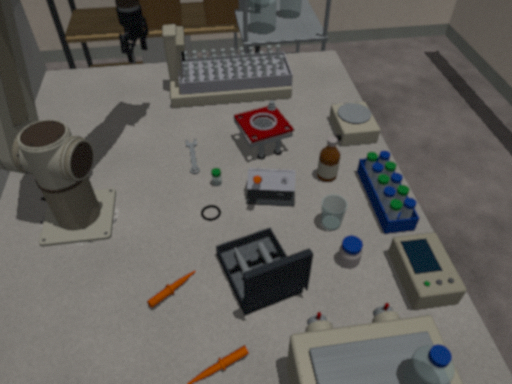

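View pics/top0.png

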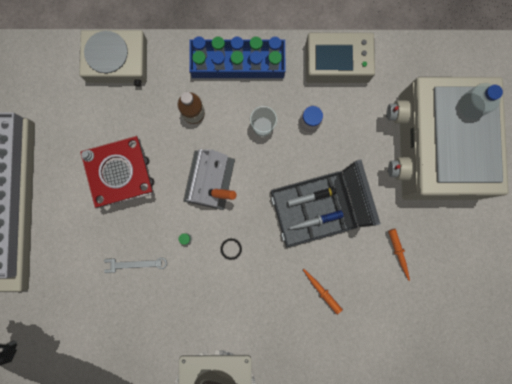

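```bash
python3 - <<'E'
import cv2
im=cv2.imread("pics/top0.png")
def c(x0,y0,w,h,s,n): cv2.imwrite(n,cv2.resize(im[y0:y0+h,x0:x0+w],None,fx=s,fy=s,interpolation=cv2.INTER_CUBIC))
c(75,130,85,85,7,"pics/c_col.png"); c(260,155,125,95,6,"pics/c_kit.png")
im=cv2.imread("pics/side0.png")
c(225,95,80,70,8,"pics/c_cols.png"); c(210,220,110,95,6,"pics/c_kits.png")
E
```

```text
(no output)
```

View pics/c_col.png

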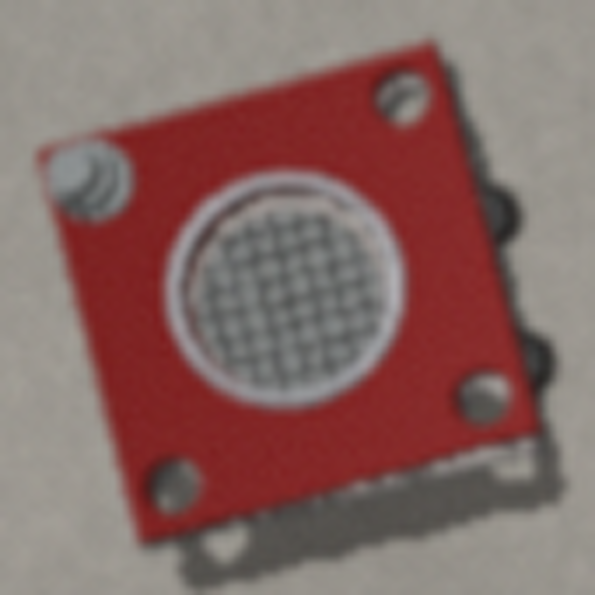

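View pics/c_kit.png

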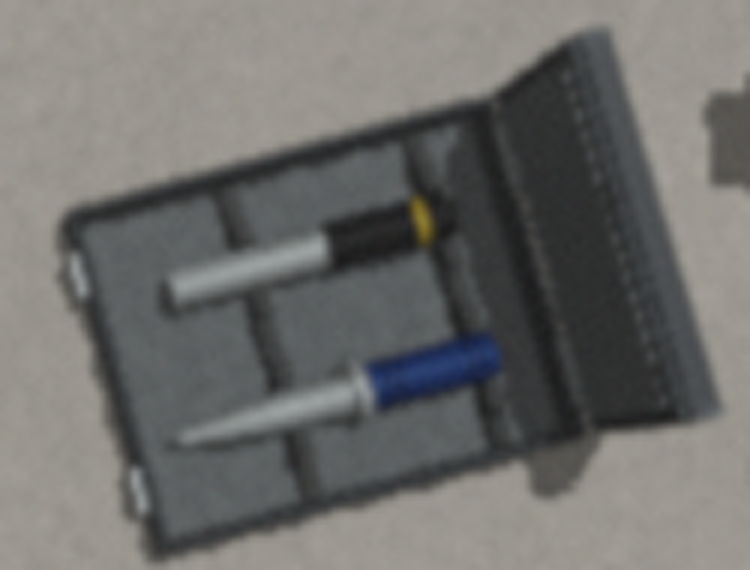

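View pics/c_cols.png

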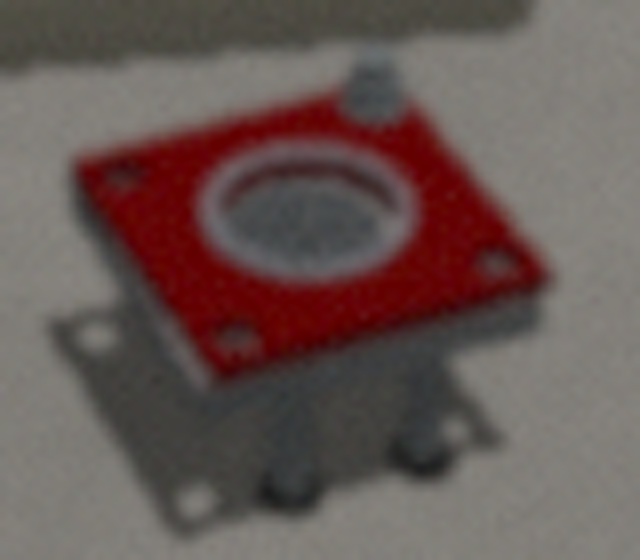

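View pics/c_kits.png

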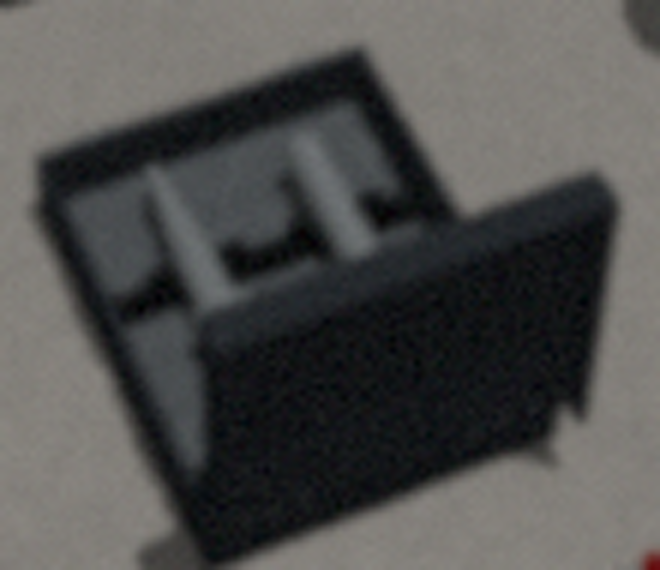

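```bash
cat > h.py <<'E'
import numpy as np
from plant import ctrl
P={n:ctrl.camera_params(n) for n in("side","top")}
def proj(n,X):
    p=P[n];X=np.atleast_2d(X);c=X@np.array(p["R"]).T+p["t"]
    return np.c_[p["fx"]*c[:,0]/c[:,2]+p["cx"],p["fy"]*c[:,1]/c[:,2]+p["cy"]]
def ray(n,uv,z):
    p=P[n];R=np.array(p["R"]);d=R.T@np.array([(uv[0]-p["cx"])/p["fx"],(uv[1]-p["cy"])/p["fy"],1]);o=-R.T@p["t"]
    return o+d*(z-o[2])/d[2]
def crop(u,v,x0,y0,s): return ((u+.5)/s-.5+x0,(v+.5)/s-.5+y0)
E
python3 - <<'E'
from h import *
np.set_printoptions(precision=4,suppress=True)
T=lambda u,v:crop(u,v,75,130,7)
S=lambda u,v:crop(u,v,225,95,8)
for nm,uv in dict(c0=(40,155),c1=(433,42),c2=(540,432),c3=(143,545),TR=(403,98),PIN=(485,397),BL=(175,487)).items(): print(nm,ray("top",T(*uv),.095))
for nm,uv in dict(bolt=(370,105),BLc=(75,162),far=(122,174),PIN=(237,335),TR=(497,262),cornL=(215,382),cornR=(550,278)).items(): print("s",nm,ray("side",S(*uv),.095))
K=lambda u,v:crop(u,v,260,155,6)
for nm,uv,z in [("tip",(178,442),.03),("handEnd",(500,352),.03),("handStart",(370,388),.03),("collar",(360,388),.03),("drv",(165,290),.03),("drvend",(455,218),.03),("wallc1",(70,215),.04),("wallc2",(152,552),.04),("wallc3",(590,425),.04)]: print(nm,ray("top",K(*uv),z))
SK=lambda u,v:crop(u,v,210,220,6)
for nm,uv,z in [("tip",(155,172),.03),("shank@lid",(222,300),.03)]: print("s",nm,ray("side",SK(*uv),z))
E
```

```text
c0 [0.6276 0.3425 0.095 ]
c1 [0.6696 0.1998 0.095 ]
c2 [0.5255 0.1581 0.095 ]
c3 [0.4845 0.301  0.095 ]
TR [0.6487 0.2104 0.095 ]
PIN [0.5383 0.1783 0.095 ]
BL [0.5055 0.29   0.095 ]
s bolt [0.6163 0.3219 0.095 ]
s BLc [0.4876 0.2995 0.095 ]
s far [0.506  0.2884 0.095 ]
s PIN [0.5385 0.1767 0.095 ]
s TR [0.6491 0.2078 0.095 ]
s cornL [0.5259 0.1492 0.095 ]
s cornR [0.6682 0.1946 0.095 ]
tip [ 0.4323 -0.1972  0.03  ]
handEnd [ 0.4722 -0.3419  0.03  ]
handStart [ 0.4562 -0.2834  0.03  ]
collar [ 0.4562 -0.2789  0.03  ]
drv [ 0.5003 -0.192   0.03  ]
drvend [ 0.5326 -0.3227  0.03  ]
wallc1 [ 0.5331 -0.1491  0.04  ]
wallc2 [ 0.3837 -0.1845  0.04  ]
wallc3 [ 0.4392 -0.3793  0.04  ]
s tip [ 0.4344 -0.2003  0.03  ]
s shank@lid [ 0.4551 -0.271   0.03  ]
```

```bash
python3 - <<'E'
from h import *
import cv2
for n in("side","top"):
    a=np.mean([ctrl.camera(n).astype(float) for _ in range(6)],0)
    np.save(f"pics/avg_{n}.npy",a)
    x0,y0,w,h,s=dict(side=(228,98,72,64,10),top=(110,165,50,45,14))[n]
    c=np.clip(a[y0:y0+h,x0:x0+w,::-1]*1.3,0,255).astype(np.uint8)
    cv2.imwrite(f"pics/avg_{n}.png",cv2.resize(c,None,fx=s,fy=s,interpolation=cv2.INTER_CUBIC))
E
```

```text
(no output)
```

View pics/avg_side.png

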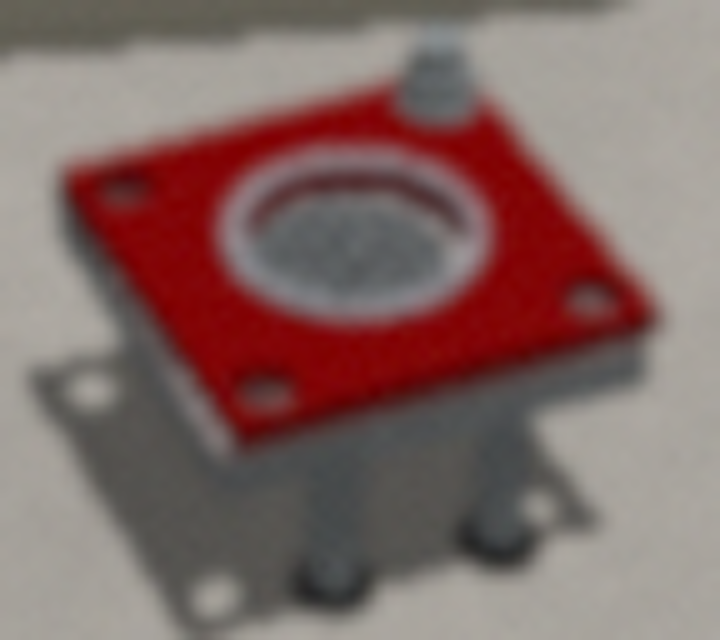

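View pics/avg_top.png

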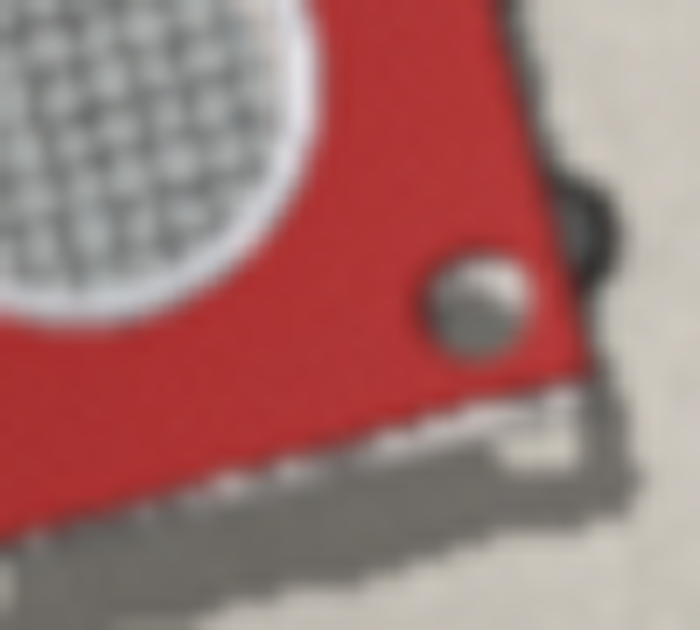

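```bash
cat >> h.py <<'E'
from scipy.spatial.transform import Rotation as Ro
np.set_printoptions(precision=4,suppress=True)
def st():
    s=ctrl.sense();R=Ro.from_euler("xyz",s["orientation"]).as_matrix();return s,np.array(s["ee_pos"]),R
def need(pos,Rt=None):
    s,p,R=st()
    print("t",round(s["time"],2),"pos",p,"rpy",s["orientation"],"q",s["joint_positions"],"g",round(s["gripper_width"],3),"F",s["wrist_force"])
    print("tool shift cm",R.T@(np.array(pos)-p)*100)
    if Rt is not None: print("rotvec tool",Ro.from_matrix(R.T@Rt).as_rotvec())
E
```

Emit:
arm_command --translation '[[0,-0.4,0],[0,-0.4,0],[0,-0.4,0],[0,-0.4,0],[0,0,0],[0,0,0],[0,0,0],[0,0,0]]' --dr '[[0,0.113,0],[0,0.113,0],[0,0.113,0],[0,0.113,0],[0,0.113,0],[0,0.113,0],[0,0.113,0],[0,0.113,0]]' --gripper '[0.5,0.5,0.5,0.5,0.5,0.5,0.5,0.5]' --force 60

```text
time: 1.37
ee_pos: [0.196, 0.46, 0.2554]
orientation: [-1.571, 0.0, -1.312]
wrist_force: [1.6, 0.0, -0.1]
gripper_width: 0.503
```

```bash
python3 - <<'E'
from h import *
s,p,R=st()
px=np.array([.2617,-.9651,0]);y=np.array([0,0,-1.]);Rt=np.c_[px,y,np.cross(px,y)]
need([.4633,-.309,.25],Rt)
E
```

```text
t 1.37 pos [0.196  0.46   0.2554] rpy [-1.5707  0.0001 -1.3124] q [ 1.168   0.2342  0.0385  1.375  -0.      2.4804] g 0.503 F [ 1.6416  0.0049 -0.1429]
tool shift cm [81.1747  0.532   6.1928]
rotvec tool [-0.0001 -0.0064 -0.0001]
```

Emit:
arm_command --translation '[[3.9,0,0.3],[3.9,0,0.3],[3.9,0,0.3],[3.9,0,0.3],[3.9,0,0.3],[3.9,0,0.3],[3.9,0,0.3],[3.9,0,0.3],[3.9,0,0.3],[3.9,0,0.3],[3.9,0,0.3],[3.9,0,0.3]]' --dr '[[0,0,0],[0,0,0],[0,0,0],[0,0,0],[0,0,0],[0,0,0],[0,0,0],[0,0,0],[0,0,0],[0,0,0],[0,0,0],[0,0,0]]' --gripper '[0.5,0.5,0.5,0.5,0.5,0.5,0.5,0.5,0.5,0.5,0.5,0.5]'

```text
time: 2.37
ee_pos: [0.3531, 0.0157, 0.2557]
orientation: [-1.569, -0.0, -1.307]
wrist_force: [1.5, 1.0, 0.3]
gripper_width: 0.501
```

Emit:
arm_command --translation '[[3.9,0,0.3],[3.9,0,0.3],[3.9,0,0.3],[3.9,0,0.3],[3.9,0,0.3],[3.9,0,0.3],[3.9,0,0.3],[3.9,0,0.3],[3.0,0,0.2],[0,0,0],[0,0,0]]' --dr '[[0,0,0],[0,0,0],[0,0,0],[0,0,0],[0,0,0],[0,0,0],[0,0,0],[0,0,0],[0,0,0],[0,0,0],[0,0,0]]' --gripper '[0.5,0.5,0.5,0.5,0.5,0.5,0.5,0.5,0.5,0.5,0.5]'

```text
time: 3.28
ee_pos: [0.4671, -0.307, 0.2542]
orientation: [-1.572, 0.001, -1.309]
wrist_force: [0.0, 0.9, -0.2]
gripper_width: 0.5
```

```bash
python3 - <<'E'
from h import *
import cv2
px=np.array([.2617,-.9651,0]);y=np.array([0,0,-1.]);Rt=np.c_[px,y,np.cross(px,y)]
need([.4633,-.309,.25],Rt)
for n in("top","side"):
    im=ctrl.camera(n)[:,:,::-1];cv2.imwrite(f"pics/{n}1.png",im)
E
```

```text
t 3.28 pos [ 0.4671 -0.307   0.2542] rpy [-1.5718  0.0015 -1.3092] q [-0.5817  0.3554  0.2015  1.4187  0.0002  0.7276] g 0.5 F [ 0.0142  0.9094 -0.2326]
tool shift cm [ 0.0928  0.4187 -0.4144]
rotvec tool [ 0.001  -0.0032 -0.0015]
```

View pics/side1.png

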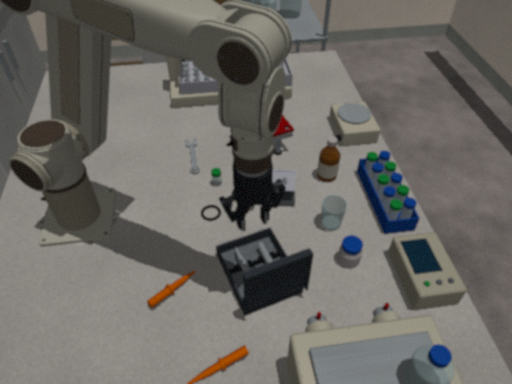

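Emit:
arm_command --translation '[[0.1,1.5,-0.4],[0,3.5,0],[0,3.5,0],[0,3.5,0],[0,3.5,0],[0,2.0,0],[0,0,0],[0,0,0]]' --dr '[[0,0,0],[0,0,0],[0,0,0],[0,0,0],[0,0,0],[0,0,0],[0,0,0],[0,0,0]]' --gripper '[0.5,0.5,0.5,0.5,0.5,0.5,0.5,0.5]'

```text
time: 4.05
ee_pos: [0.4629, -0.3061, 0.0802]
orientation: [-1.572, 0.002, -1.305]
wrist_force: [-0.4, -0.7, 2.2]
gripper_width: 0.496
```

```bash
python3 - <<'E'
from h import *
import cv2
need([.4633,-.309,.020])
for n,(x0,y0,w,h,s) in dict(top=(255,150,130,100,6),side=(205,180,125,130,5)).items():
    im=ctrl.camera(n)[:,:,::-1];cv2.imwrite(f"pics/{n}2.png",cv2.resize(im[y0:y0+h,x0:x0+w],None,fx=s,fy=s,interpolation=cv2.INTER_CUBIC)[:600])
E
```

```text
t 4.05 pos [ 0.4629 -0.3061  0.0802] rpy [-1.5723  0.0019 -1.3051] q [-0.5843  0.4665 -0.1026  1.0041  0.0001  0.7208] g 0.496 F [-0.439  -0.6959  2.2254]
tool shift cm [ 0.3056  6.0203 -0.0277]
```

View pics/side2.png

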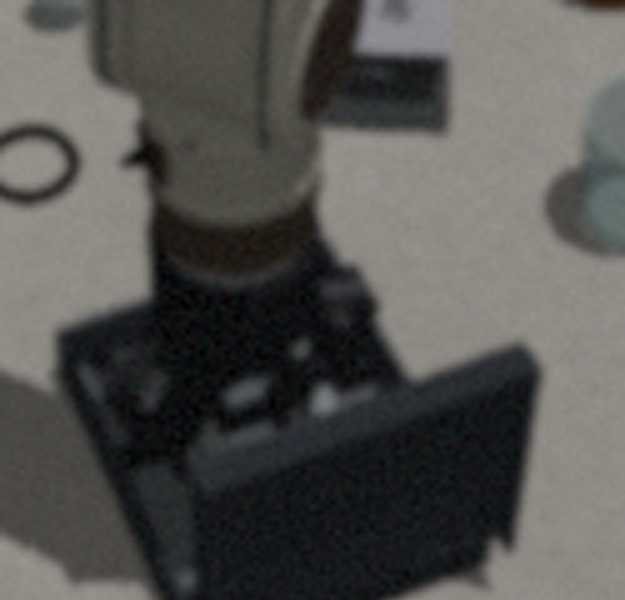

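View pics/top2.png

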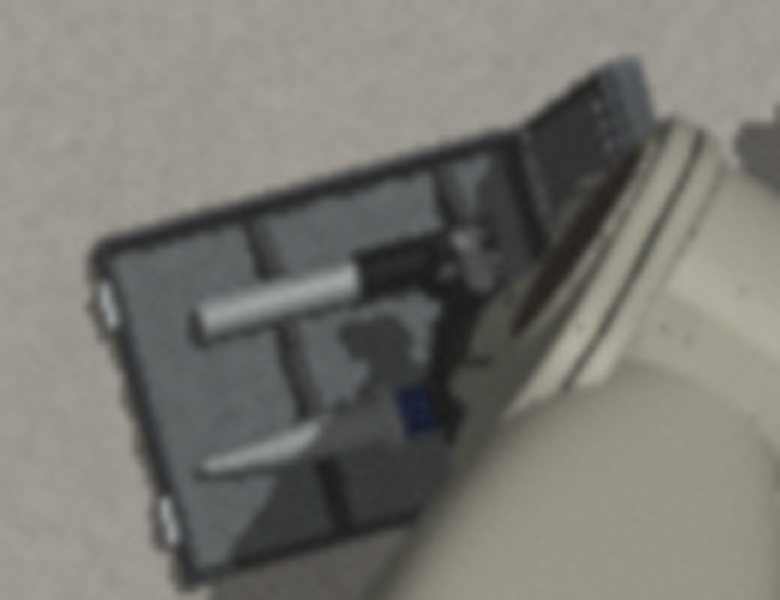

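Emit:
arm_command --translation '[[0.2,1.5,0],[0,1.5,0],[0,1.5,0],[0,1.4,0],[0,0,0],[0,0,0],[0,0,0]]' --dr '[[0,0,0],[0,0,0],[0,0,0],[0,0,0],[0,0,0],[0,0,0],[0,0,0]]' --gripper '[0.5,0.5,0.5,0.5,0.5,0.5,0.5]'

```text
time: 4.73
ee_pos: [0.4656, -0.3106, 0.0235]
orientation: [-1.568, -0.003, -1.307]
wrist_force: [-0.0, 0.3, -0.1]
gripper_width: 0.497
```

```bash
python3 - <<'E'
from h import *
need([.4633,-.309,.020])
E
```

```text
t 4.73 pos [ 0.4656 -0.3106  0.0235] rpy [-1.5684 -0.0028 -1.3067] q [-0.5883  0.5368 -0.1575  0.8729 -0.      0.7184] g 0.497 F [-0.0348  0.2526 -0.0905]
tool shift cm [-0.2098  0.3448 -0.179 ]
```

Emit:
arm_command --translation '[[0,0.15,-0.1],[0,0,0],[0,0,0],[0,0,0],[0,0,0],[0,0,0],[0,0,0],[0,0,0]]' --dr '[[0,0,0],[0,0,0],[0,0,0],[0,0,0],[0,0,0],[0,0,0],[0,0,0],[0,0,0]]' --gripper '[0.5,0.3,0.1,0.1,0.1,0.1,0.1,0.1]' --force 80

```text
time: 5.4
ee_pos: [0.4639, -0.3104, 0.0209]
orientation: [-1.569, -0.001, -1.307]
wrist_force: [-0.8, 1.3, 6.5]
gripper_width: 0.235
```

```bash
python3 - <<'E'
from h import *
need([.4633,-.309,.020])
E
```

```text
t 5.4 pos [ 0.4639 -0.3104  0.0209] rpy [-1.5694 -0.0014 -1.3067] q [-0.5897  0.5387 -0.1622  0.8679  0.0001  0.717 ] g 0.235 F [-0.7918  1.3142  6.4742]
tool shift cm [-0.1486  0.094  -0.0199]
```

Emit:
arm_command --translation '[[0,-0.5,0],[0,-1,0],[0,-2,0],[0,-3.5,0],[0,-3.5,0],[0,-3.5,0],[0,-3.5,0],[0,-3.0,0],[0,0,0],[0,0,0]]' --dr '[[0,0,0],[0,0,0],[0,0,0],[0,0,0],[0,0,0],[0,0,0],[0,0,0],[0,0,0],[0,0,0],[0,0,0]]' --gripper '[0.0,0.0,0.0,0.0,0,0,0,0,0,0]' --force 100

```text
time: 6.23
ee_pos: [0.4641, -0.3106, 0.2274]
orientation: [-1.568, -0.004, -1.307]
wrist_force: [0.6, -0.5, -2.1]
gripper_width: 0.224
```

```bash
python3 - <<'E'
from h import *
import cv2
need([.4633,-.309,.23])
for n,(x0,y0,w,h,s) in dict(top=(205,150,150,110,5),side=(175,110,155,120,5)).items():
    im=ctrl.camera(n)[:,:,::-1];cv2.imwrite(f"pics/{n}3.png",cv2.resize(im[y0:y0+h,x0:x0+w],None,fx=s,fy=s,interpolation=cv2.INTER_CUBIC)[:600])
E
```

```text
t 6.23 pos [ 0.4641 -0.3106  0.2274] rpy [-1.5676 -0.0038 -1.3068] q [-0.5898  0.3582  0.136   1.3437 -0.0001  0.717 ] g 0.224 F [ 0.5924 -0.4765 -2.0627]
tool shift cm [-0.177  -0.2653 -0.0307]
```

View pics/side3.png

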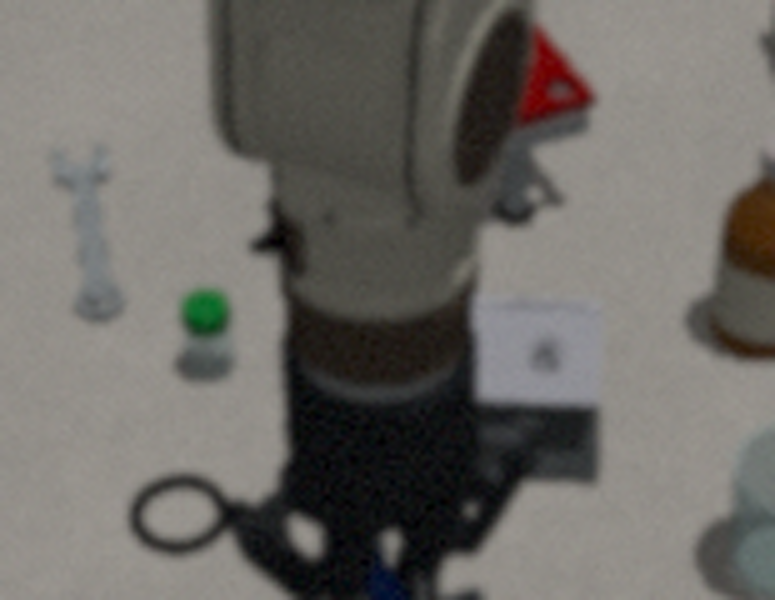

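View pics/top3.png

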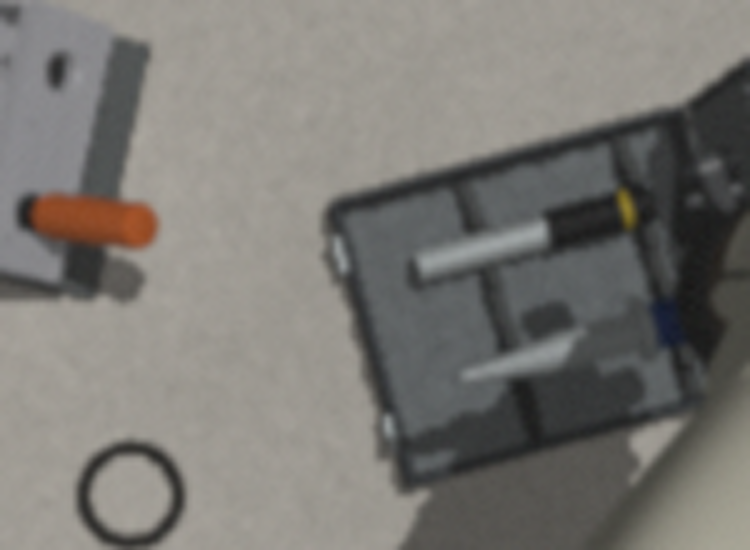

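```bash
python3 - <<'E'
from h import *
D=[(.2414,.0038,.4994,.2384),(.2342,.0385,.5000,.2554),(.3554,.2015,.5589,.2542),(.4665,-.1026,.5550,.0802),(.5368,-.1575,.5597,.0235),(.3582,.136,np.hypot(.4641,.3106),.2274),(.5387,-.1622,np.hypot(.4639,.3104),.0209)]
A=[];b=[]
for q2,q3,r,z in D:
    f=q2-q3
    A+=[[np.sin(q2),np.cos(f),np.sin(f),0],[np.cos(q2),-np.sin(f),np.cos(f),1]];b+=[r,z]
x,res,rk,sv=np.linalg.lstsq(np.array(A),np.array(b),rcond=None);print(x,sv,np.array(A)@x-b)
E
```

```text
[ 0.4972  0.3904  0.0072 -0.1595] [4.5039 2.7405 0.4268 0.1492] [ 0.0006  0.0001 -0.0003 -0.      0.001  -0.0002  0.0014  0.0001 -0.0008
  0.0001 -0.0017 -0.0002 -0.0001  0.0002]
```

Emit:
arm_command --translation '[[0,-2.5,0],[0,-2.5,0],[0,-2.5,0],[0,0,0],[0,0,0],[0,0,0],[0,0,0],[0,0,0],[0,0,0],[0,0,0],[0,0,0],[0,0,0]]' --dr '[[0,-0.12,0],[0,-0.12,0],[0,-0.12,0],[0,-0.12,0],[0,-0.12,0],[0,-0.12,0],[0,-0.12,0],[0,-0.12,0],[0,-0.12,0],[0,-0.12,0],[0,-0.12,0],[0,-0.12,0]]' --gripper '[0.0,0.0,0.0,0.0,0,0,0,0,0,0,0,0]'

```text
time: 7.33
ee_pos: [0.4622, -0.3093, 0.297]
orientation: [-1.567, 0.004, 0.139]
wrist_force: [-0.2, 0.5, -1.4]
gripper_width: 0.222
```

Emit:
arm_command --translation '[[0,0,0],[0,0,0],[0,0,0],[0,0,0],[0,0,0],[0,0,0]]' --dr '[[0,-0.12,0],[0,-0.12,0],[0,-0.12,0],[0,-0.12,0],[0,-0.12,0],[0,-0.05,0]]' --gripper '[0.0,0.0,0.0,0.0,0,0]'

```text
time: 7.83
ee_pos: [0.4622, -0.3093, 0.297]
orientation: [-1.565, 0.001, 0.788]
wrist_force: [-0.7, 0.0, -1.2]
gripper_width: 0.229
```

```bash
python3 - <<'E'
from h import *
need([.48,.10,.30])
E
```

```text
t 7.83 pos [ 0.4622 -0.3093  0.297 ] rpy [-1.5651  0.0009  0.788 ] q [-0.5898  0.3456  0.2971  1.528   0.0002 -1.3778] g 0.229 F [-0.7218  0.0246 -1.2483]
tool shift cm [30.2703 -0.1741 27.6051]
```

Emit:
arm_command --translation '[[2.7,0,2.5],[2.7,0,2.5],[2.7,0,2.5],[2.7,0,2.5],[2.7,0,2.5],[2.7,0,2.5],[2.7,0,2.5],[2.7,0,2.5],[2.7,0,2.5],[2.7,0,2.5],[2.7,0,2.5],[0,0,0]]' --dr '[[0,0,0],[0,0,0],[0,0,0],[0,0,0],[0,0,0],[0,0,0],[0,0,0],[0,0,0],[0,0,0],[0,0,0],[0,0,0],[0,0,0]]' --gripper '[0.0,0.0,0.0,0.0,0,0,0,0,0,0,0,0]'

```text
time: 8.83
ee_pos: [0.4784, 0.1002, 0.2972]
orientation: [-1.566, 0.002, 0.791]
wrist_force: [0.7, -1.1, -1.9]
gripper_width: 0.224
```

Emit:
arm_command --translation '[[0,0,0],[0,0,0],[0,0,0],[0,0,0],[0,0,0],[0,0,0],[0,0,0],[0,0,0]]' --dr '[[0,0,-0.1],[0,0,-0.1],[0,0,-0.1],[0,0,-0.1],[0,0,-0.1],[0,0,-0.1],[0,0,-0.1],[0,0,-0.1]]' --gripper '[0.0,0.0,0.0,0.0,0,0,0,0]'

```text
time: 9.5
ee_pos: [0.478, 0.0941, 0.2979]
orientation: [-1.568, -0.802, 0.781]
wrist_force: [0.2, -0.7, -2.7]
gripper_width: 0.223
```

```bash
python3 - <<'E'
from h import *
a=.785;y=np.array([np.cos(a),np.sin(a),0]);x=np.array([0,0,1.]);Rt=np.c_[x,y,np.cross(x,y)]
need([.48,.10,.30],Rt)
E
```

```text
t 9.5 pos [0.478  0.0941 0.2979] rpy [-1.5682 -0.8019  0.7806] q [-0.1691 -0.1769 -0.552   0.6564  0.626  -0.7723] g 0.223 F [ 0.1603 -0.7018 -2.689 ]
tool shift cm [0.5409 0.2544 0.2827]
rotvec tool [ 0.0017 -0.0027 -0.7689]
```

```bash
python3 - <<'E'
from h import *
need([.5436,.1871,.30])
E
```

```text
t 9.5 pos [0.478  0.0941 0.2979] rpy [-1.5682 -0.8019  0.7806] q [-0.1691 -0.1769 -0.552   0.6564  0.626  -0.7723] g 0.223 F [ 0.1603 -0.7018 -2.689 ]
tool shift cm [7.9451 7.9111 1.9758]
```

Emit:
arm_command --translation '[[2.0,2.0,0.5],[2.0,2.0,0.5],[2.0,2.0,0.5],[2.0,1.9,0.5],[0,0,0],[0,0,0],[0,0,0],[0,0,0],[0,0,0],[0,0,0],[0,0,0],[0,0,0]]' --dr '[[0,0,0],[0,0,0],[0,0,0],[0,0,0],[0,0,-0.11],[0,0,-0.11],[0,0,-0.11],[0,0,-0.11],[0,0,-0.11],[0,0,-0.11],[0,0,-0.11],[0,0,0]]' --gripper '[0.0,0.0,0.0,0.0,0,0,0,0,0,0,0,0]'

```text
time: 10.5
ee_pos: [0.551, 0.1873, 0.2929]
orientation: [-1.528, -1.359, 0.733]
wrist_force: [-0.1, -0.1, -3.0]
gripper_width: 0.227
```

```bash
python3 - <<'E'
from h import *
import cv2
a=.785;y=np.array([np.cos(a),np.sin(a),0]);x=np.array([0,0,1.]);Rt=np.c_[x,y,np.cross(x,y)]
need([.5436,.1871,.30],Rt)
for n in("top","side"):
    im=ctrl.camera(n)[:,:,::-1];cv2.imwrite(f"pics/{n}4.png",im)
E
```

```text
t 10.5 pos [0.551  0.1873 0.2929] rpy [-1.5278 -1.3587  0.7326] q [-0.044   0.1271 -0.9693 -0.7907  0.7968 -0.2127] g 0.227 F [-0.1083 -0.1254 -2.9956]
tool shift cm [ 0.5778 -0.6763  0.5116]
rotvec tool [ 0.0094 -0.0101 -0.2119]
```

View pics/side4.png

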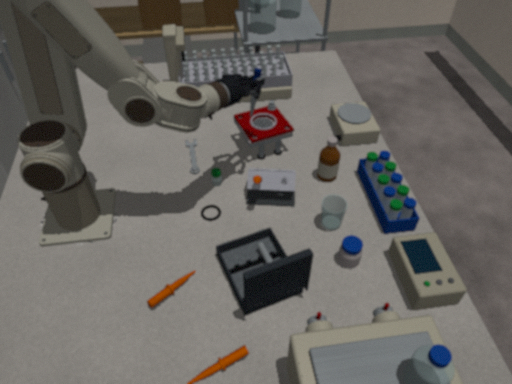

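View pics/top4.png

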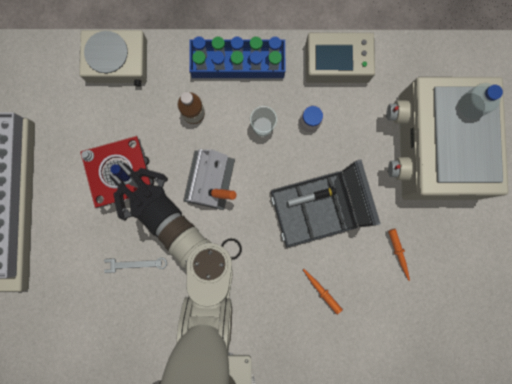

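Emit:
arm_command --translation '[[0.3,-0.3,0.2],[0.3,-0.3,0.2],[0,0,0],[0,0,0],[0,0,0]]' --dr '[[0,0,-0.07],[0,0,-0.07],[0,0,-0.07],[0,0,0],[0,0,0]]' --gripper '[0.0,0.0,0.0,0.0,0]'

```text
time: 11.02
ee_pos: [0.5502, 0.1875, 0.3015]
orientation: [-1.436, -1.523, 0.64]
wrist_force: [-0.3, 0.0, -1.7]
gripper_width: 0.223
```

```bash
python3 - <<'E'
from h import *
a=.785;y=np.array([np.cos(a),np.sin(a),0]);x=np.array([0,0,1.]);Rt=np.c_[x,y,np.cross(x,y)]
need([.5436,.1871,.30],Rt)
E
```

```text
t 11.02 pos [0.5502 0.1875 0.3015] rpy [-1.4362 -1.5226  0.6405] q [-0.0562  0.3349 -1.0596 -1.3237  0.8301 -0.0458] g 0.223 F [-0.3292  0.0112 -1.7277]
tool shift cm [-0.1749 -0.49    0.4297]
rotvec tool [ 0.0099 -0.0067 -0.0477]
```

Emit:
arm_command --translation '[[0,0,0],[0,0,0],[0,0,0],[0,0,0]]' --dr '[[0.08,0,0],[0.08,0,0],[0.08,0,0],[0,0,0]]' --gripper '[0.0,0.0,0.0,0.0]'

```text
time: 11.35
ee_pos: [0.5528, 0.1859, 0.3072]
orientation: [-1.38, -1.531, 0.823]
wrist_force: [1.2, -0.7, -0.4]
gripper_width: 0.226
```

```bash
cat >> h.py <<'E'
def Rup(a):
    y=np.array([np.cos(a),np.sin(a),0]);x=np.array([0,0,1.]);return np.c_[x,y,np.cross(x,y)]
E
python3 - <<'E'
from h import *
s,p,R=st();print("az",np.arctan2(R[1,1],R[0,1]))
a=1.03
need([.5358+.011*np.cos(a),.1793+.011*np.sin(a),.30],Rup(a))
E
```

```text
az 1.013702393543187
t 11.35 pos [0.5528 0.1859 0.3072] rpy [-1.3801 -1.5311  0.8228] q [-0.1617  0.3697 -0.9028 -1.1715  1.1735 -0.0857] g 0.226 F [ 1.1857 -0.676  -0.4086]
tool shift cm [-0.7458 -0.3327  1.1013]
rotvec tool [ 0.0164 -0.0079 -0.039 ]
```

Emit:
arm_command --translation '[[-2.0,-0.3,1.1],[-2.0,0,0],[-2.0,0,0],[0,0,0],[0,0,0]]' --dr '[[0.015,-0.007,-0.039],[0,0,0],[0,0,0],[0,0,0],[0,0,0]]' --gripper '[0.0,0.0,0.0,0.0,0]'

```text
time: 11.77
ee_pos: [0.5423, 0.1892, 0.2504]
orientation: [-0.97, -1.553, 0.424]
wrist_force: [0.6, -0.3, -1.4]
gripper_width: 0.223
```

```bash
python3 - <<'E'
from h import *
import cv2
a=1.03
need([.5358+.011*np.cos(a),.1793+.011*np.sin(a),.245],Rup(a))
for n,(x0,y0,w,h,s) in dict(top=(75,110,125,100,6),side=(200,60,115,95,6)).items():
    im=np.mean([ctrl.camera(n).astype(float) for _ in range(3)],0)[:,:,::-1];cv2.imwrite(f"pics/{n}5.png",cv2.resize(np.clip(im[y0:y0+h,x0:x0+w]*1.3,0,255).astype(np.uint8),None,fx=s,fy=s,interpolation=cv2.INTER_CUBIC)[:600])
E
```

```text
t 11.77 pos [0.5423 0.1892 0.2504] rpy [-0.9704 -1.5529  0.4236] q [-0.1613  0.593  -0.9556 -1.5092  1.1851 -0.0263] g 0.223 F [ 0.6246 -0.2791 -1.3946]
tool shift cm [-0.5396 -0.0734  0.0419]
rotvec tool [ 0.006  -0.0102 -0.0148]
```

View pics/side5.png

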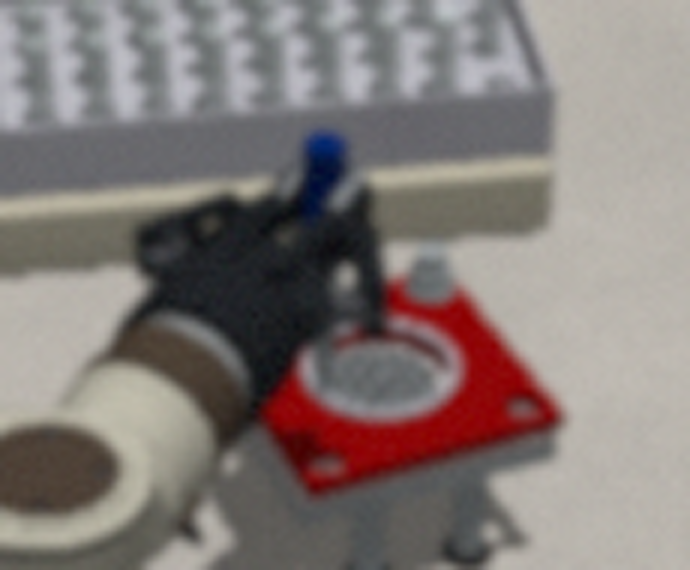

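View pics/top5.png

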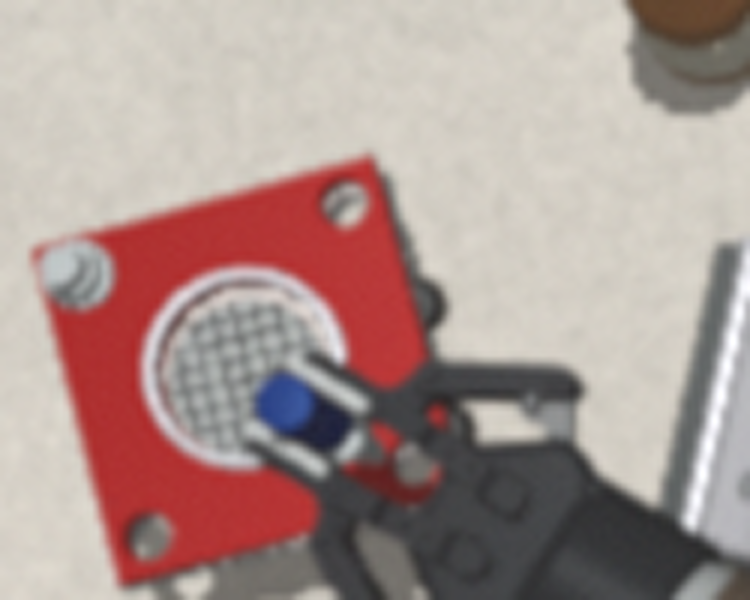

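```bash
python3 - <<'E'
from h import *
s,p,R=st(); g=p-.011*R[:,1]; up=R[:,0]
print("grasp",g,"up",up)
T=lambda u,v:crop(u,v,75,110,6); S=lambda u,v:crop(u,v,200,60,6)
for nm,d in [("top",.033),("mid",0),("tip",-.115)]:
    X=g+d*up
    for n,(x0,y0) in dict(top=(75,110),side=(200,60)).items():
        q=proj(n,X)[0];print(nm,n,X,(q-[x0,y0]+.5)*6-.5)
zt=(g+.033*up)[2]
print("handle top from top cam",ray("top",T(287,401),zt),"side",ray("side",S(325,145),zt))
print("tip side",ray("side",S(327,390),(g-.115*up)[2]))
E
```

```text
grasp [0.5367 0.1795 0.2523] up [0.0111 0.008  0.9999]
top top [0.5371 0.1798 0.2853] [291.35   404.3847]
top side [0.5371 0.1798 0.2853] [322.4042 142.8256]
mid top [0.5367 0.1795 0.2523] [316.1345 417.0897]
mid side [0.5367 0.1795 0.2523] [322.0712 202.6705]
tip top [0.5354 0.1786 0.1373] [391.4656 455.7057]
tip side [0.5354 0.1786 0.1373] [321.0017 394.8732]
handle top from top cam [0.5383 0.1814 0.2853] side [0.538  0.1778 0.2853]
tip side [0.5391 0.1822 0.1373]
```

```bash
python3 - <<'E'
import cv2
im=cv2.imread("pics/side5.png");c=im[120:420,220:480];cv2.imwrite("pics/side5b.png",cv2.resize(c,None,fx=2,fy=2,interpolation=cv2.INTER_CUBIC))
E
```

```text
(no output)
```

View pics/side5b.png

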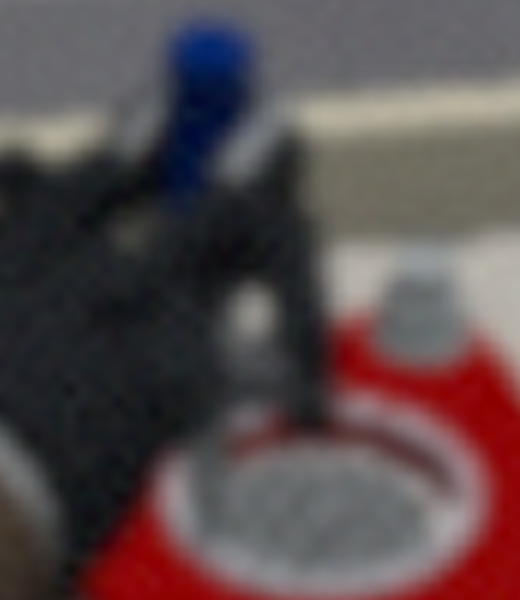

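Emit:
arm_command --translation '[[-1.5,-0.1,0],[-1.5,0,0],[-1.0,0,0],[0,0,0],[0,0,0]]' --dr '[[0.0,-0.01,-0.014],[0,0,0],[0,0,0],[0,0,0],[0,0,0]]' --gripper '[0.0,0.0,0.0,0.0,0]'

```text
time: 12.48
ee_pos: [0.5418, 0.1879, 0.2105]
orientation: [3.046, -1.569, 2.691]
wrist_force: [-0.5, 0.1, -1.0]
gripper_width: 0.225
```

```bash
cat >> h.py <<'E'
def chk():
    s,p,R=st(); g=p-.011*R[:,1]; up=R[:,0]
    print("t",round(s["time"],2),"grasp",g,"up",up,"tip",g-.116*up,"az",np.arctan2(R[1,1],R[0,1]),"F",s["wrist_force"],"T",s["torque"],"q3,q5",s["joint_positions"][[2,4]])
    return R
E
python3 - <<'E'
from h import *
import cv2
chk()
for n,(x0,y0,w,h,s) in dict(side=(225,80,75,75,8)).items():
    im=np.mean([ctrl.camera(n).astype(float) for _ in range(3)],0)[:,:,::-1];cv2.imwrite(f"pics/{n}6.png",cv2.resize(np.clip(im[y0:y0+h,x0:x0+w]*1.3,0,255).astype(np.uint8),None,fx=s,fy=s,interpolation=cv2.INTER_CUBIC)[:600])
E
```

```text
t 12.48 grasp [0.536  0.1785 0.2105] up [-0.0015  0.0007  1.    ] tip [0.5362 0.1784 0.0945] az 1.024547786536891 F [-0.4618  0.0958 -0.9836] T [-1.1182  0.6553  0.0033] q3,q5 [-0.9537  1.1895]
```

View pics/side6.png

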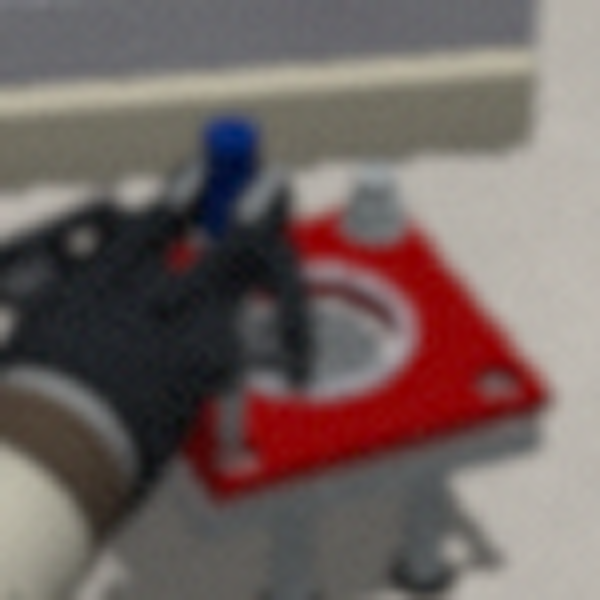

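Emit:
arm_command --translation '[[-0.5,0,0],[-0.5,0,0],[-0.5,0,0],[-0.5,0,0],[0,0,0]]' --dr '[[0,0,0],[0,0,0],[0,0,0],[0,0,0],[0,0,0]]' --gripper '[0.0,0.0,0.0,0.0,0]'

```text
time: 13.05
ee_pos: [0.5415, 0.1879, 0.1891]
orientation: [-1.52, -1.57, 0.974]
wrist_force: [0.2, 0.0, -1.5]
gripper_width: 0.225
```

```bash
python3 - <<'E'
from h import *
chk()
E
```

```text
t 13.05 grasp [0.5358 0.1785 0.1891] up [0.0003 0.0004 1.    ] tip [0.5358 0.1785 0.0731] az 1.0247051882735765 F [ 0.1756  0.0076 -1.4696] T [-1.1344  0.7364 -0.0066] q3,q5 [-0.9467  1.1897]
```

Emit:
arm_command --translation '[[-0.4,0,0],[-0.4,0,0],[-0.4,0,0],[0,0,0]]' --dr '[[0,0,0],[0,0,0],[0,0,0],[0,0,0]]' --gripper '[0.0,0.0,0.0,0.0]'

```text
time: 13.38
ee_pos: [0.5416, 0.1879, 0.1774]
orientation: [-2.683, -1.57, 2.137]
wrist_force: [0.6, -0.3, -2.2]
gripper_width: 0.223
```

```bash
python3 - <<'E'
from h import *
chk()
E
```

```text
t 13.38 grasp [0.5359 0.1785 0.1774] up [-0.0003  0.0005  1.    ] tip [0.5359 0.1784 0.0614] az 1.0246978954669685 F [ 0.6317 -0.3284 -2.1723] T [-1.1522  0.6812 -0.05  ] q3,q5 [-0.9408  1.1897]
```

Emit:
arm_command --translation '[[-0.3,0,0],[-0.3,0,0],[-0.2,0,0],[0,0,0]]' --dr '[[0,0,0],[0,0,0],[0,0,0],[0,0,0]]' --gripper '[0.0,0.0,0.0,0.0]'

```text
time: 13.72
ee_pos: [0.5417, 0.1877, 0.1701]
orientation: [3.023, -1.569, 2.714]
wrist_force: [0.5, -0.5, -1.5]
gripper_width: 0.229
```

```bash
python3 - <<'E'
from h import *
chk()
E
```

```text
t 13.72 grasp [0.536  0.1783 0.1701] up [-0.0015  0.0007  1.    ] tip [0.5362 0.1783 0.0541] az 1.024303592816456 F [ 0.4836 -0.4929 -1.4898] T [-1.1957  0.6656 -0.1049] q3,q5 [-0.9363  1.1895]
```

Emit:
arm_command --translation '[[-0.2,0,0],[-0.2,0,0],[-0.2,0,0],[0,0,0]]' --dr '[[0,0,0],[0,0,0],[0,0,0],[0,0,0]]' --gripper '[0.0,0.0,0.0,0.0]'

```text
time: 14.05
ee_pos: [0.5417, 0.1878, 0.1641]
orientation: [3.055, -1.569, 2.682]
wrist_force: [-0.3, -1.6, -0.2]
gripper_width: 0.226
```

```bash
python3 - <<'E'
from h import *
chk()
E
```

```text
t 14.05 grasp [0.536  0.1784 0.1641] up [-0.0014  0.0007  1.    ] tip [0.5361 0.1783 0.0481] az 1.0244756475810288 F [-0.3482 -1.5837 -0.1768] T [-0.9088  0.4558 -0.115 ] q3,q5 [-0.9326  1.1896]
```

Emit:
arm_command --translation '[[-0.2,0,0],[-0.2,0,0],[0,0,0],[0,0,0]]' --dr '[[0,0,0],[0,0,0],[0,0,0],[0,0,0]]' --gripper '[0.0,0.0,0.0,0.0]'

```text
time: 14.38
ee_pos: [0.5416, 0.1878, 0.1599]
orientation: [-2.803, -1.57, 2.257]
wrist_force: [-1.0, -2.3, -1.3]
gripper_width: 0.223
```

```bash
python3 - <<'E'
from h import *
chk()
E
```

```text
t 14.38 grasp [0.5359 0.1784 0.1599] up [-0.0004  0.0005  1.    ] tip [0.536  0.1783 0.0439] az 1.024411858497262 F [-1.0366 -2.3317 -1.2558] T [-1.2216  0.7066 -0.1269] q3,q5 [-0.9301  1.1895]
```

Emit:
arm_command --translation '[[-0.2,-0.05,0],[-0.2,0,0],[0,0,0],[0,0,0]]' --dr '[[0,0,0],[0,0,0],[0,0,0],[0,0,0]]' --gripper '[0.0,0.0,0.0,0.0]'

```text
time: 14.72
ee_pos: [0.5414, 0.1875, 0.156]
orientation: [-3.045, -1.57, 2.499]
wrist_force: [-0.7, -1.2, -1.7]
gripper_width: 0.226
```

```bash
python3 - <<'E'
from h import *
R=chk();print(R.T@ctrl.sense()["wrist_force"])
E
```

```text
t 14.72 grasp [0.5356 0.1781 0.156 ] up [-0.0007  0.0006  1.    ] tip [0.5357 0.178  0.04  ] az 1.024662716449936 F [-0.6613 -1.153  -1.7484] T [-1.1396  0.7198 -0.0052] q3,q5 [-0.9277  1.1909]
[-1.7485 -1.3286 -0.0321]
```

Emit:
arm_command --translation '[[-0.2,-0.05,0],[-0.2,0,0],[-0.1,0,0],[0,0,0],[0,0,0]]' --dr '[[0,0,0],[0,0,0],[0,0,0],[0,0,0],[0,0,0]]' --gripper '[0.0,0.0,0.0,0.0,0]'

```text
time: 15.13
ee_pos: [0.541, 0.1871, 0.1511]
orientation: [-3.097, -1.57, 2.552]
wrist_force: [-1.4, -1.0, -0.8]
gripper_width: 0.22
```

```bash
python3 - <<'E'
from h import *
R=chk();print(R.T@ctrl.sense()["wrist_force"])
E
```

```text
t 15.13 grasp [0.5353 0.1777 0.1511] up [-0.0008  0.0006  1.    ] tip [0.5354 0.1776 0.0351] az 1.0249186462818092 F [-1.3759 -0.9969 -0.814 ] T [-0.9694  0.6693  0.1543] q3,q5 [-0.9245  1.1922]
[-0.8134 -1.5662  0.6592]
```

Emit:
arm_command --translation '[[-0.2,-0.05,0.05],[-0.2,0,0],[0,0,0],[0,0,0]]' --dr '[[0,0,0],[0,0,0],[0,0,0],[0,0,0]]' --gripper '[0.0,0.0,0.0,0.0]'

```text
time: 15.47
ee_pos: [0.5405, 0.1868, 0.1471]
orientation: [-3.139, -1.57, 2.593]
wrist_force: [-1.7, -0.5, -0.1]
gripper_width: 0.22
```

```bash
python3 - <<'E'
from h import *
R=chk();print(R.T@ctrl.sense()["wrist_force"])
E
```

```text
t 15.47 grasp [0.5348 0.1774 0.1471] up [-0.0009  0.0006  1.    ] tip [0.5349 0.1774 0.0311] az 1.024652252075679 F [-1.7187 -0.5471 -0.0931] T [-0.9819  0.6033  0.0191] q3,q5 [-0.9228  1.1928]
[-0.0918 -1.3601  1.1846]
```

Emit:
arm_command --translation '[[-0.2,-0.03,0.06],[-0.2,0,0],[0,0,0],[0,0,0]]' --dr '[[0,0,0],[0,0,0],[0,0,0],[0,0,0]]' --gripper '[0.0,0.0,0.0,0.0]'

```text
time: 15.8
ee_pos: [0.5398, 0.1869, 0.143]
orientation: [-3.086, -1.57, 2.54]
wrist_force: [0.8, 0.0, -0.1]
gripper_width: 0.227
```

```bash
python3 - <<'E'
from h import *
R=chk();print(R.T@ctrl.sense()["wrist_force"])
E
```

```text
t 15.8 grasp [0.5341 0.1775 0.143 ] up [-0.0009  0.0006  1.    ] tip [0.5342 0.1774 0.027 ] az 1.0245922089474453 F [ 0.8342  0.0298 -0.1196] T [-1.0358  0.572  -0.0288] q3,q5 [-0.9213  1.1928]
[-0.1203  0.4587 -0.6972]
```

Emit:
arm_command --translation '[[-0.2,0,0],[-0.2,0,0],[0,0,0],[0,0,0]]' --dr '[[0,0,0],[0,0,0],[0,0,0],[0,0,0]]' --gripper '[0.0,0.0,0.0,0.0]'

```text
time: 16.13
ee_pos: [0.5397, 0.187, 0.1391]
orientation: [-3.083, -1.57, 2.537]
wrist_force: [-0.5, -0.2, -1.0]
gripper_width: 0.226
```

```bash
python3 - <<'E'
from h import *
R=chk();print(R.T@ctrl.sense()["wrist_force"])
E
```

```text
t 16.13 grasp [0.534  0.1776 0.1391] up [-0.0008  0.0006  1.    ] tip [0.5341 0.1775 0.0231] az 1.0248680097445408 F [-0.5189 -0.1994 -0.9908] T [-0.933   0.6165  0.0815] q3,q5 [-0.9181  1.1931]
[-0.9905 -0.4397  0.3409]
```

Emit:
arm_command --translation '[[-0.2,0,0],[-0.2,0,0],[0,0,0],[0,0,0]]' --dr '[[0,0,0],[0,0,0],[0,0,0],[0,0,0]]' --gripper '[0.0,0.0,0.0,0.0]'

```text
time: 16.47
ee_pos: [0.5397, 0.187, 0.1351]
orientation: [-3.131, -1.57, 2.585]
wrist_force: [-1.1, 0.4, -0.1]
gripper_width: 0.228
```

```bash
python3 - <<'E'
from h import *
R=chk();print(R.T@ctrl.sense()["wrist_force"])
E
```

```text
t 16.47 grasp [0.534  0.1776 0.1351] up [-0.0009  0.0006  1.    ] tip [0.5341 0.1775 0.0191] az 1.0248985350058968 F [-1.0934  0.386  -0.1477] T [-0.8635  0.6339  0.1915] q3,q5 [-0.9146  1.1931]
[-0.1465 -0.2377  1.135 ]
```

Emit:
arm_command --translation '[[-0.15,0,0],[-0.15,0,0],[0,0,0],[0,0,0]]' --dr '[[0,0,0],[0,0,0],[0,0,0],[0,0,0]]' --gripper '[0.0,0.0,0.0,0.0]'

```text
time: 16.8
ee_pos: [0.5397, 0.187, 0.1322]
orientation: [3.093, -1.57, 2.645]
wrist_force: [-2.2, 0.8, 0.3]
gripper_width: 0.22
```

```bash
python3 - <<'E'
from h import *
import cv2
R=chk();print(R.T@ctrl.sense()["wrist_force"])
for n,(x0,y0,w,h,s) in dict(side=(225,80,75,75,8),top=(75,120,125,100,6)).items():
    im=np.mean([ctrl.camera(n).astype(float) for _ in range(3)],0)[:,:,::-1];cv2.imwrite(f"pics/{n}7.png",cv2.resize(np.clip(im[y0:y0+h,x0:x0+w]*1.3,0,255).astype(np.uint8),None,fx=s,fy=s,interpolation=cv2.INTER_CUBIC)[:600])
E
```

```text
t 16.8 grasp [0.534  0.1776 0.1322] up [-0.0011  0.0006  1.    ] tip [0.5341 0.1775 0.0162] az 1.0249210558266681 F [-2.1844  0.8422  0.2731] T [-0.803   0.6634  0.2352] q3,q5 [-0.912   1.1931]
[ 0.276  -0.4143  2.3039]
```

View pics/side7.png

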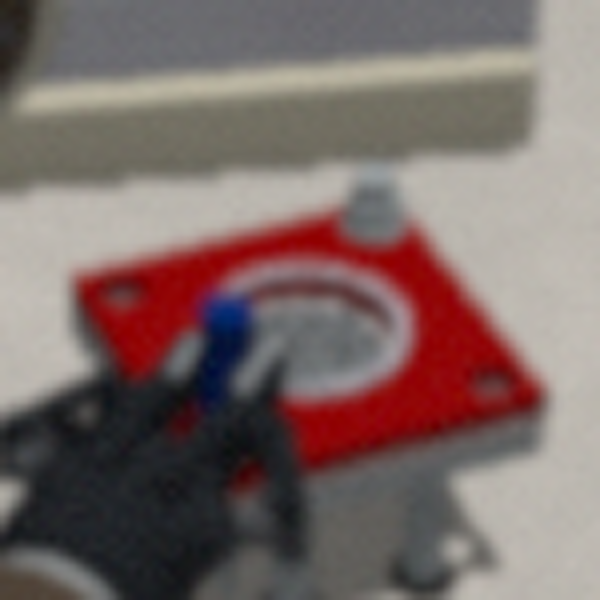

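View pics/top7.png

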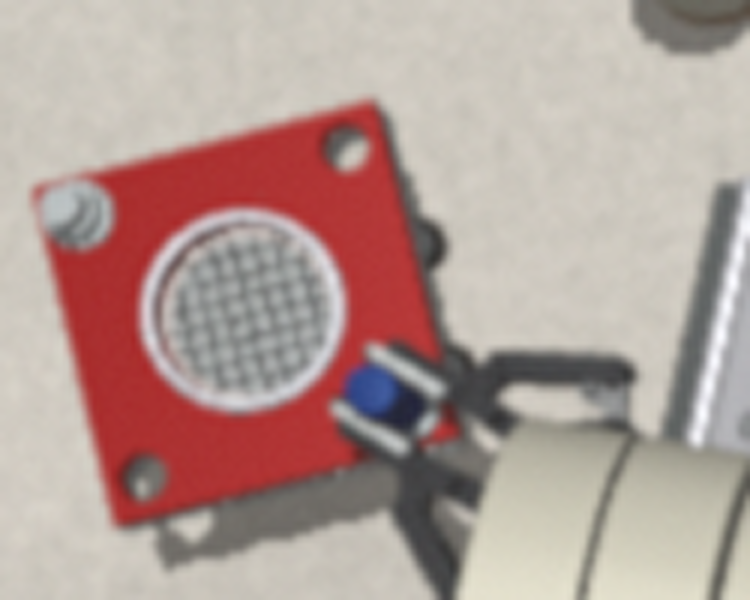

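Emit:
arm_command --translation '[[-0.1,0,0.05],[-0.1,0,0],[0,0,0],[0,0,0]]' --dr '[[0,0,0],[0,0,0],[0,0,0],[0,0,0]]' --gripper '[0.0,0.0,0.0,0.0]'

```text
time: 17.43
ee_pos: [0.5396, 0.187, 0.1304]
orientation: [2.969, -1.569, 2.768]
wrist_force: [-0.2, -0.1, 0.2]
gripper_width: 0.228
```

```bash
python3 - <<'E'
from h import *
R=chk();print(R.T@ctrl.sense()["wrist_force"])
E
```

```text
t 17.43 grasp [0.5339 0.1776 0.1304] up [-0.0021  0.0008  1.    ] tip [0.5341 0.1775 0.0144] az 1.0242449011025034 F [-0.1776 -0.0739  0.225 ] T [-0.7238  0.4976  0.1225] q3,q5 [-0.9109  1.1922]
[ 0.2253 -0.1553  0.1128]
```

Emit:
arm_command --translation '[[-0.1,0,0.0],[-0.1,0,0],[0,0,0],[0,0,0]]' --dr '[[0,0,0],[0,0,0],[0,0,0],[0,0,0]]' --gripper '[0.0,0.0,0.0,0.0]'

```text
time: 17.77
ee_pos: [0.5395, 0.1871, 0.1293]
orientation: [2.85, -1.566, 2.887]
wrist_force: [-2.3, -0.8, 6.8]
gripper_width: 0.224
```

```bash
python3 - <<'E'
from h import *
R=chk();print(R.T@ctrl.sense()["wrist_force"])
E
```

```text
t 17.77 grasp [0.5338 0.1777 0.1293] up [-0.0048  0.0013  1.    ] tip [0.5343 0.1775 0.0133] az 1.0249420276645036 F [-2.3046 -0.8376  6.8006] T [ 0.1859 -0.0727  0.2514] q3,q5 [-0.9092  1.1929]
[ 6.8106 -1.9025  1.5023]
```

Emit:
arm_command --translation '[[-0.1,0,0.0],[-0.05,0,0],[0,0,0],[0,0,0]]' --dr '[[0,0,0],[0,0,0],[0,0,0],[0,0,0]]' --gripper '[0.0,0.0,0.0,0.0]'

```text
time: 18.1
ee_pos: [0.5394, 0.1871, 0.1293]
orientation: [2.806, -1.562, 2.933]
wrist_force: [-4.2, -1.2, 12.8]
gripper_width: 0.224
```

```bash
python3 - <<'E'
from h import *
import cv2
R=chk();print(R.T@ctrl.sense()["wrist_force"])
for n,(x0,y0,w,h,s) in dict(side=(225,90,75,70,8)).items():
    im=np.mean([ctrl.camera(n).astype(float) for _ in range(3)],0)[:,:,::-1];cv2.imwrite(f"pics/{n}8.png",cv2.resize(np.clip(im[y0:y0+h,x0:x0+w]*1.5,0,255).astype(np.uint8),None,fx=s,fy=s,interpolation=cv2.INTER_CUBIC)[:600])
E
```

```text
t 18.1 grasp [0.5337 0.1777 0.1292] up [-0.0087  0.0019  1.    ] tip [0.5348 0.1775 0.0132] az 1.0256516115789425 F [-4.2123 -1.2153 12.8159] T [ 1.5851 -0.7437  0.457 ] q3,q5 [-0.908   1.1937]
[12.8499 -3.1857  2.8635]
```

View pics/side8.png

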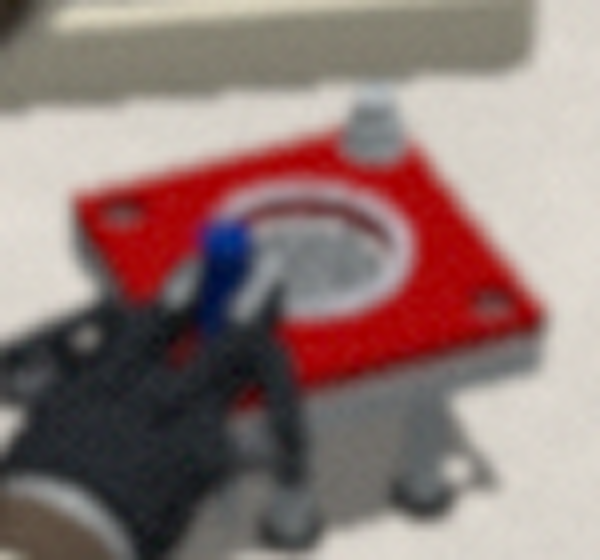

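Emit:
arm_command --translation '[[0.15,0,0],[0,0,0],[0,0,0],[0,0,0],[0,0,0],[0,0,0]]' --dr '[[0,0,0],[0,0,0],[0,0,0],[0,0,0],[0,0,0],[0,0,0]]' --gripper '[0.0,0.3,0.4,0.5,0.5,0.5]' --force 20

```text
time: 18.75
ee_pos: [0.5394, 0.1871, 0.1281]
orientation: [3.127, -1.57, 2.61]
wrist_force: [0.4, 0.0, 0.8]
gripper_width: 0.499
```

```bash
python3 - <<'E'
from h import *
R=chk();print(ctrl.sense()["gripper_width"])
E
```

```text
t 18.75 grasp [0.5337 0.1777 0.1281] up [-0.0011  0.0006  1.    ] tip [0.5338 0.1776 0.0121] az 1.0244588245596218 F [0.3644 0.041  0.7541] T [-0.8173  0.5048  0.0316] q3,q5 [-0.9093  1.1923]
0.4988056245564003
```

Emit:
arm_command --translation '[[0.5,0,0],[1,0,0],[1,0,0],[1,0,0],[1.5,0,0],[2,0,0],[2,0,0],[2,0,0],[2,0,0],[0,0,0]]' --dr '[[0,0,0],[0,0,0],[0,0,0],[0,0,0],[0,0,0],[0,0,0],[0,0,0],[0,0,0],[0,0,0],[0,0,0]]' --gripper '[0.5,0.5,0.5,0.5,0.5,0.5,0.5,0.5,0.5,0.5]'

```text
time: 19.58
ee_pos: [0.5391, 0.1872, 0.2623]
orientation: [2.815, -1.562, 2.922]
wrist_force: [-0.1, -0.3, 0.8]
gripper_width: 0.5
```

```bash
python3 - <<'E'
from h import *
R=chk()
E
```

```text
t 19.58 grasp [0.5334 0.1778 0.2622] up [-0.0082  0.0018  1.    ] tip [0.5343 0.1776 0.1462] az 1.0245660802870626 F [-0.1194 -0.3029  0.7847] T [-0.8867  0.4901  0.0159] q3,q5 [-0.9623  1.1922]
```

Emit:
arm_command --translation '[[1,0,0],[1,0,0],[0,0,0],[0,0,0],[0,-1,0],[0,-2,0],[0,-2,0],[0,-3,0],[0,-3,0],[0,-3,0],[0,-3,0],[0,0,0]]' --dr '[[0,0,0.1],[0,0,0.1],[0,0,0.1],[0,0,0.1],[0,0,0.1],[0,0,0.1],[0,0,0.1],[0,0,0.1],[0,0,0],[0,0,0],[0,0,0],[0,0,0]]' --gripper '[0.5,0.5,0.5,0.5,0.5,0.5,0.5,0.5,0.5,0.5,0.5,0.5]'

```text
time: 20.58
ee_pos: [0.4973, 0.0831, 0.2958]
orientation: [-1.568, -1.232, 0.995]
wrist_force: [0.2, -0.5, -0.7]
gripper_width: 0.502
```

```bash
python3 - <<'E'
from h import *
import cv2
R=chk()
for n,(x0,y0,w,h,s) in dict(side=(225,80,75,75,8),top=(75,120,100,90,6)).items():
    im=np.mean([ctrl.camera(n).astype(float) for _ in range(4)],0)[:,:,::-1]
    cv2.imwrite(f"pics/{n}9f.png",im)
    cv2.imwrite(f"pics/{n}9.png",cv2.resize(np.clip(im[y0:y0+h,x0:x0+w]*1.3,0,255).astype(np.uint8),None,fx=s,fy=s,interpolation=cv2.INTER_CUBIC)[:600])
E
```

```text
t 20.58 grasp [0.4916 0.0744 0.2995] up [0.1812 0.2789 0.9431] tip [0.4706 0.0421 0.1901] az 0.998031595173252 F [ 0.2066 -0.5267 -0.7195] T [-0.7698  0.519  -0.1095] q3,q5 [-0.6377  1.1967][ WARN:0@5.136] global loadsave.cpp:1063 imwrite_ Unsupported depth image for selected encoder is fallbacked to CV_8U.
```

View pics/side9.png

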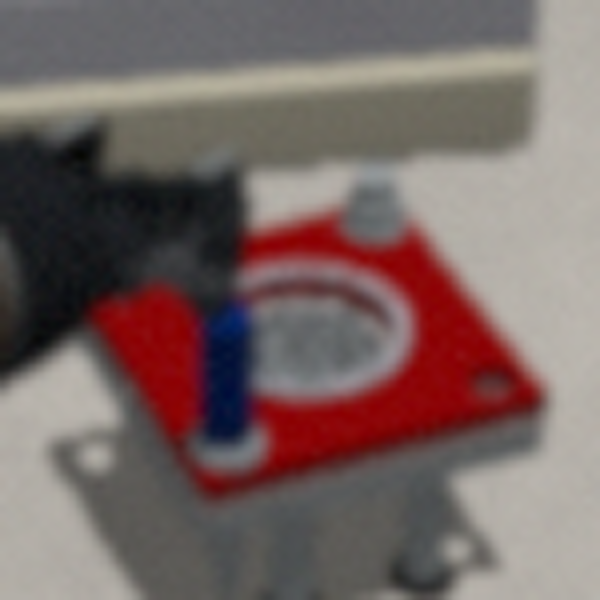

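View pics/top9.png

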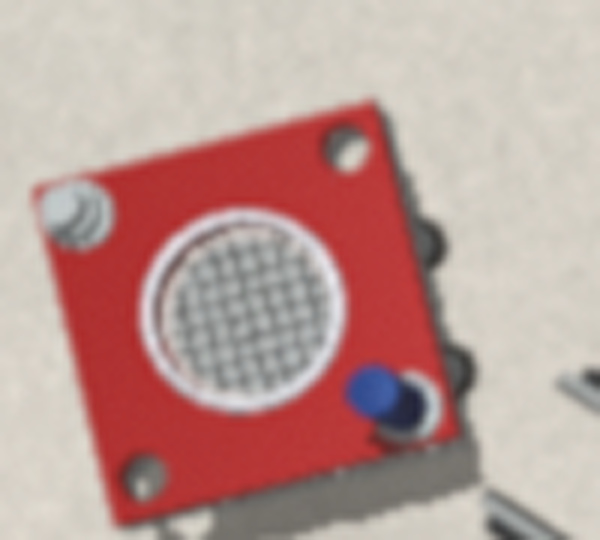

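View pics/side9f.png

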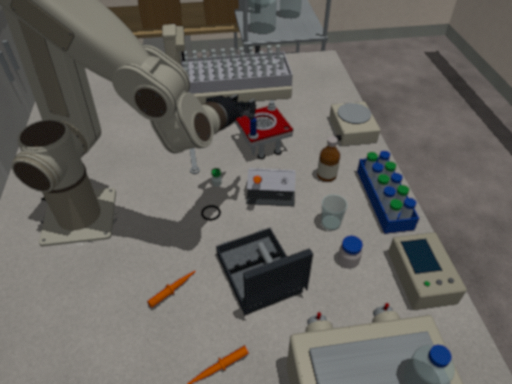

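```bash
python3 - <<'E'
from h import *
T=lambda u,v:crop(u,v,75,120,6); S=lambda u,v:crop(u,v,225,80,8)
print("handle top",ray("top",T(373,389),.161),ray("side",S(228,315),.161))
print("collar top",ray("top",T(408,402),.101),ray("side",S(229,446),.101))
# pred seat hole from red plate corners
for uv in [(38,186),(377,100),(462,438),(117,525)]: print(ray("top",T(*uv),.095))
E
```

```text
handle top [0.5354 0.1805 0.161 ] [0.5356 0.1797 0.161 ]
collar top [0.5369 0.1801 0.101 ] [0.5351 0.1753 0.101 ]
[0.6305 0.3409 0.095 ]
[0.6678 0.1972 0.095 ]
[0.5222 0.1584 0.095 ]
[0.4853 0.3033 0.095 ]
```

```bash
python3 - <<'E'
from h import *
ctrl.job_done();print(ctrl.sense()["time"])
E
```

```text
the job is handed in; nothing more can be done
the job is handed in; nothing more can be done
```

I took the blue-handled pin from the kit case, turned it tip down and lowered it through the hole across from the bolt. I eased it sideways as the wrist force showed contact, and handed the job in at about 21 s. No verdict was reported.

**Seating:** The collar stopped hard. The gripper height stayed at 0.129 m while the push rose to about 13 N. The pictures after release show the collar flat on the red plate.

**Alignment:** The red plate swung back from about 16.3° to 14.5° of yaw. My rough estimate for the base plate was 14.4°. In the top view the white plate no longer shows past the red edge. I could not see the holes in the white and base plates directly.

**Upright:** The top camera puts the handle end and the collar within about 1.5 mm of each other, so the pin looks vertical. The side camera's collar point is off by about 4.5 mm in y, probably because the collar is partly hidden there; I did not look into it further.

**Surroundings:** The gripper is clear of the pin. The other objects I could see look to be in their original places. The spanner is partly behind the arm in the last side picture.

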